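# Shift the rinse lever through its gate to the bucket's side

### The job

Rinse the water filter into the bucket: push the valve's lever with the fingertips, without gripping it, out of its short middle slot, sideways along the cross channel towards the open bucket, and fully home into the far slot (away from the robot) on the bucket's side. Do not open the far slot on the side of the lidded bin, do not force the lever hard against its gate, and leave the bucket, bin, wrench, plunger and storage box standing where they are.

Things in the scene. Friction and masses are not known exactly. Their poses are not given: they have to be found in the camera images.
- valve: Filter rinse valve, fixed to the mat: grey housing 150 x 190 x 86 mm with a level sheet-steel gate plate 100 x 130 mm on it and an outlet pipe on either side. Origin: centre of the underside, on the mat. x points to its far side (away from the robot, within 0.25 rad), y to its left, z up.
- gate (a point): Centre of the gate plate's top, 98 mm above the mat; axes as the valve's. Slots 16 mm wide: a cross channel along y at x = 0; a left and a right slot along x, centred 26 mm either side, each with a near (-x) and a far (+x) arm to 28 mm from the centre; and one middle slot at y = 0 that leads from the channel to the near side only. Elsewhere the plate firmly blocks the 10 mm stem.
- lever_knob (a point): Centre of the lever's brass ball knob (32 mm across), 152 to 165 mm above the mat. In the valve's frame: at the start x = -25 to -40 mm, y about 0 (middle slot); in the cross channel x = 0 +-6 mm; in the left or right slot y = +48 or -48 mm (+-5 mm); fully home in a far slot x = +39 mm. The lever stays where it is left; moving it takes 2 to 5 N at the knob.
- lever_pivot (a point): Pivot about which the lever tilts both ways, fixed in the valve's centre axis 20 mm above the mat. A straight 10 mm steel stem runs from it through the gate to the knob, whose centre is 145 mm from the pivot.
- outlet_left (a point): Open lower end of the left outlet, a fixed steel pipe 16 mm thick: it rises from the valve's side at x = 55, y = +150 mm (valve frame) to 193 mm above the mat, runs outward and turns down at y = +240 mm. The bucket stands under one outlet, the bin under the other.
- outlet_right (a point): Open lower end of the right outlet, a fixed steel pipe 16 mm thick: it rises from the valve's side at x = 55, y = -150 mm (valve frame) to 193 mm above the mat, runs outward and turns down at y = -240 mm. The bucket stands under one outlet, the bin under the other.
- bucket: Small blue open plastic bucket, 184 mm across the rim, 150 mm high, under one of the valve's outlet pipes, about 250 mm to the left or right of the valve. Origin: centre of its underside. Loose, 0.5 kg.
- bin: Compact round brushed-steel bin closed by a domed swing lid, 134 mm across, 149 mm high, under the other outlet pipe. Origin: centre of its underside. Loose, 0.8 kg.
- wrench: Pipe wrench lying flat, 240 mm long, 22 mm high, orange grip to its -x, steel jaws to its +x. Origin: on the mat near its middle.
- plunger: White plunger cup standing mouth down, 116 mm across, 100 mm high. Origin: centre of its underside.
- clear_box: Clear storage box 112 x 186 x 80 mm, lid closed with two snap latches, beyond the valve. Origin: centre of its underside.
Things that resemble listed ones, but are neither listed nor needed, are in the scene too. What is shaped like the bin but orange is not meant. Of the things that look like the bucket, take the one that is farthest from the robot's base at the start.

How it is judged:
By the outcome, as a careful person would: the job done as asked, in the order asked, and still so for the second after the job is handed in, with the robot touching nothing.
It also fails if it takes over 45 s, if anything falls off the work surface, if the arm or the gripper's body presses on something with over 40 N, if the wrist force passes 120 N, or if a joint passes its speed limit or range.

### The arm

A 7-joint arm with a two-finger parallel gripper is mounted at the origin on the work surface. World frame = base frame: x ahead of the robot, y to its left, z up, the work surface at z = 0. Lengths are in m, angles in rad, forces in N, time in s.
With the tool pointing down it reaches from about 0.35 to 0.9 m from the base axis. Payload 8.1 kg.
Tool frame: the origin (TCP) lies on the centre line of the jaws, within the pads' length; the fingertips stand 19 mm ahead of it and the grasp point (between the pads) is the TCP (arm.tip_reach is the distance from the TCP to the fingertips, in m); z points along the fingers, y is the line along which they close (so a half turn about z gives the same grasp; the last joint's range is limited). The gripper opens to 92 mm and grips with 3 to 60 N. Pads are 19 mm wide; open, the fingers measure 130 mm over their backs; the gripper's body (75 mm by 190 mm) begins 47 mm behind the grasp point.
Start: joints at [-1.297, 0.434, 0.025, 1.573, -0.012, 1.134, -0.075], TCP at [0.23, 0.581, 0.214] pointing down, gripper open.
Joint ranges: [-2.62, 2.62], [-0.44, 2.09], [-1.27, 1.32], [0.08, 2.57], [-1.32, 4.46], [0.12, 2], [-2.74, 2.74]. Speed limits (rad/s): [2.22, 2.22, 3.01, 3.01, 3.14, 3.14, 3.14].

### API

Orientations are given as a rotation vector (axis times angle).
In Python, from cell import arm gives the robot as it stands.
- The arm moves only by the tool arm_command, never from a script. Its argument "targets" is a list that holds one entry, the list of rows, each a list of 6 numbers: the shift along the tool's x, y, z in m, then the turn, a rotation vector about the tool's x, y, z in rad. A call has 1 to 10 rows; each row shifts and turns the commanded pose from where the row before left it, along the tool's axes as they then stand; what a row does not reach is not made up. A row lasts 1/8 s, in which the tool goes at most 62.5 mm and 10.7 degrees, less where a joint would pass 70% of its speed; a pose out of reach is approached as far as the arm can. A call with a gripper value outside its range is refused whole. "jaw" is the finger opening in m, from 0 to 0.0918, set as the call begins (left out, the last holds). The fingers move at their own pace and stop on an object; "newtons" is the grip in N (left out, the last holds). Time passes only in rows, so rows that do not move let the fingers close. It gives the time, the measured TCP pose, the force, the opening and the grip force at its end, in the units of the state.
- arm.observe(): the state, without advancing time (a new reading comes with each control period).
- arm.get_image(name): name is "scene" or "top" or "wrist"; returns a dict with "pixels" (400x640x3 uint8, red, green, blue), "z_map" (400x640 float32, m along the optical axis (not along the pixel's ray), 0 where there is no reading), "fx", "fy", "cx", "cy" (pixels), "xyz" and "rotation" of the camera in the world; the wrist camera has in their place "T_tool_cam" (4x4, takes a point from camera to tool coordinates, whose origin is the TCP and whose axes are the flange's). Camera axes: x right, y down, z forward; pixel columns grow to the right and rows downward; lengths in m; the calibration is good to about 2 mm. The wrist camera is an equidistant fisheye: a pixel r from the principal point sees the ray r / f radians off the axis. A picture is of the moment at which its call begins: read the wrist's pose just before it.
- arm.sign_off(): hands the job in; it is judged then, once.
The state is a dict: "clock": time; "joints": joint angles; "dq": joint speeds; "joint_efforts": joint torques, N m; "position": TCP position; "ee_rot": TCP orientation; "force": force on the tool from outside, world axes, zero at the start; "ft_torque": the same for the moment, N m; "width": opening from 0.0 (shut) to 1.0 (fully open); "gripper_force": force on a finger pad.
Only numpy, scipy, OpenCV 4.12 (cv2) and the standard library are available. Lean on these libraries where they do the work, as an engineer would, in place of code of your own. Each camera call takes 0.05 s, during which the arm holds its last target. There are 200 camera calls.

## Working session

There is one attempt and no reset: what is moved stays moved. The work goes in short steps, Python scripts to look and compute and a tool call to move; the robot and the scene stay as the last step left them, time stands still between calls to the robot, and variables do not carry over. Pictures are saved under pics/ and viewed, at most 10 in all, crops included, and the job is handed in when it is done.

Besides the shell and the picture viewer there is one more tool, called after "Call:" as name([rows], argument=value, ...), one row to a line, values as JSON. arm_command: Moves the arm, as the interface text tells. Its arguments: {"type":"object","properties":{"targets":{"type":"array","items":{"type":"array","items":{"type":"array","items":{"type":"number"}}}},"jaw":{"type":"number"},"newtons":{"type":"number"}},"required":["targets"]}

```bash
mkdir -p pics
cat > h.py <<'E'
import numpy as np, cv2
from cell import arm
from scipy.spatial.transform import Rotation as R
def cloud(d):
    z=d["z_map"]; v,u=np.mgrid[:z.shape[0],:z.shape[1]]
    p=np.stack([(u-d["cx"])/d["fx"]*z,(v-d["cy"])/d["fy"]*z,z],-1)
    M=np.array(d["rotation"]); M=M if M.shape==(3,3) else R.from_rotvec(M).as_matrix()
    return p@M.T+np.array(d["xyz"])
E
python3 - <<'E'
from h import *
s=arm.observe(); print({k:np.round(v,3) for k,v in s.items()}, arm.tip_reach)
for n in("top","scene"):
    d=arm.get_image(n); np.save(n+".npy",d,allow_pickle=True)
    cv2.imwrite(f"pics/{n}1.png",d["pixels"][...,::-1]); print(n,d["xyz"],d["rotation"],d["fx"])
E
```

```text
{'clock': np.float64(0.0), 'joints': array([-1.297,  0.435,  0.025,  1.574, -0.012,  1.134, -0.075]), 'dq': array([ 0.001,  0.001, -0.002,  0.001, -0.   , -0.001, -0.001]), 'joint_efforts': array([-0.0000e+00, -6.6786e+01,  9.8400e-01, -3.1445e+01, -6.1000e-02,
        4.3000e-02,  0.0000e+00]), 'position': array([0.23 , 0.581, 0.213]), 'ee_rot': array([-5.880e-01, -3.086e+00,  2.000e-03]), 'force': array([ 0.321,  0.47 , -0.816]), 'ft_torque': array([-0.049, -0.005, -0.039]), 'gripper_force': np.float64(0.0), 'width': np.float64(0.999)} 0.019
top [ 0.30359871 -0.03767785  1.32371498] [-2.14891933  2.08810666 -0.19140993] 374.9013927768984
scene [1.52412277 0.26954557 1.34283852] [-1.52445155 -2.12405492  0.76998581] 503.185430644398
```

View pics/top1.png

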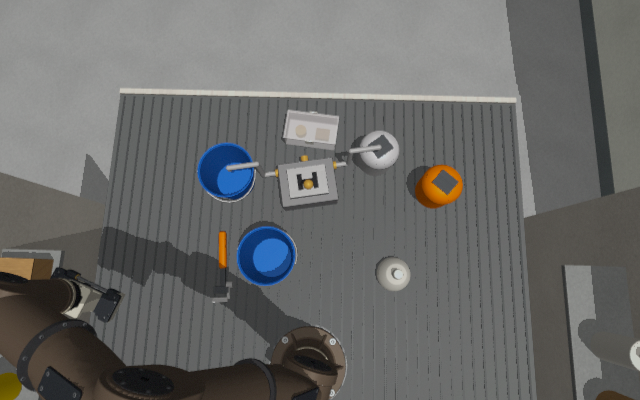

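View pics/scene1.png

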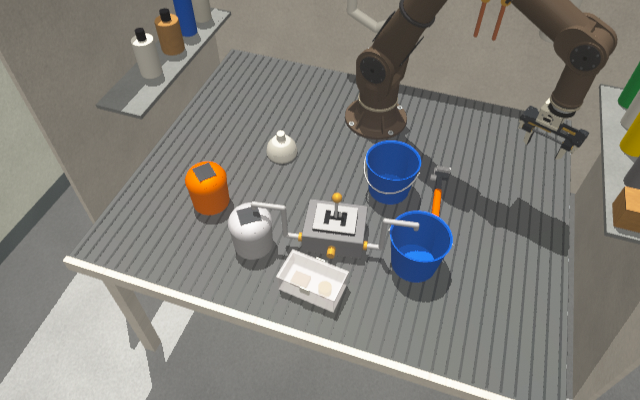

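The top view has the valve at about (308,182), the brass knob at (308,184), and the target bucket under the left outlet at (227,170). The steel bin is on the right at (379,149), so the lever goes to valve +y, then +x.

Run:
```python
from h import *
for n,box in(("top",(270,145,350,215)),("scene",(290,185,390,270))):
    d=np.load(n+".npy",allow_pickle=True).item(); P=cloud(d); a,b,c,e=box
    sub=np.s_[b:e,a:c]; hsv=cv2.cvtColor(d["pixels"],cv2.COLOR_RGB2HSV)
    m=(hsv[...,0]>10)&(hsv[...,0]<28)&(hsv[...,1]>120)&(hsv[...,2]>80)
    mm=np.zeros_like(m); mm[sub]=m[sub]
    k,l,st,ce=cv2.connectedComponentsWithStats(mm.astype(np.uint8))
    for i in range(1,k):
        if st[i,4]>8:
            q=P[l==i]; print(n,"brass",ce[i].round(1),st[i,4],np.median(q,0).round(4),q[:,2].max().round(3))
    z=P[...,2]
    for nm,lo,hi in(("plate",.092,.104),("house",.078,.090)):
        g=np.zeros_like(m); g[sub]=((z>lo)&(z<hi))[sub]; k,l,st,_=cv2.connectedComponentsWithStats(g.astype(np.uint8)); j=1+st[1:,4].argmax()
        q=P[l==j]; r=cv2.minAreaRect(q[:,:2].astype(np.float32)*1000); print(n,nm,len(q),r,q[:,2].mean().round(4))
    # knob ray, plane z=.155..
    for i in range(1,k): pass
    M=R.from_rotvec(d["rotation"]).as_matrix() if np.shape(d["rotation"])==(3,) else np.array(d["rotation"])
    np.savez(n+"cam.npz",M=M)
    im=d["pixels"][b:e,a:c,::-1]; cv2.imwrite(f"pics/{n}crop.png",cv2.resize(im,None,fx=6,fy=6,interpolation=cv2.INTER_CUBIC))
```

```text
top brass [303.9 157.9] 34 [0.6968 0.0353 0.0509] 0.058
top brass [334.2 164.4] 21 [ 0.6732 -0.071   0.0642] 0.068
top brass [276.3 172.3] 18 [0.6397 0.1294 0.062 ] 0.067
top brass [307.9 183.4] 72 [0.5755 0.0127 0.175 ] 0.181
top plate 887 ((601.8162231445312, 18.95447540283203), (102.78291320800781, 131.88180541992188), 9.748339653015137) 0.0981
top house 1153 ((602.0390014648438, 18.9464111328125), (151.52169799804688, 189.98147583007812), 9.850508689880371) 0.0859
scene brass [336.6 197. ] 77 [0.5851 0.0131 0.1707] 0.181
scene brass [299.7 236.3] 30 [ 0.6852 -0.072   0.0589] 0.067
scene brass [364.6 245. ] 32 [0.6499 0.1277 0.0599] 0.067
scene brass [330.6 251.6] 86 [0.6983 0.0342 0.0487] 0.057
scene plate 880 ((607.132568359375, 18.475059509277344), (108.01502990722656, 131.8012237548828), 9.612469673156738) 0.0969
scene house 1156 ((608.4791870117188, 18.815765380859375), (154.89141845703125, 189.3718719482422), 9.50318431854248) 0.0845
```

View pics/topcrop.png

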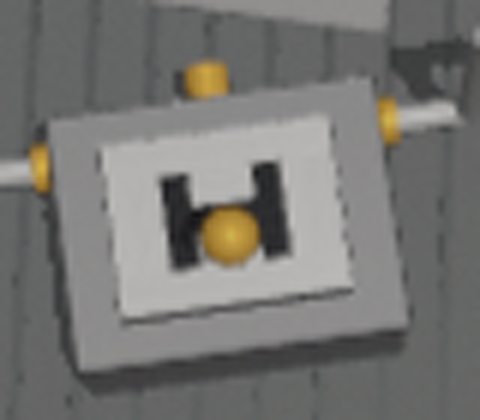

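The crop confirms it: the knob is in the middle (near) slot and the H-shaped gate is clear. The valve sits at about (0.603, 0.019) with a yaw of about 9.7°. I'll add a planner that turns valve-frame waypoints into tool rows.

```bash
cat >> h.py <<'E'
C=np.array([.603,.019]); PSI=np.radians(9.7); A=np.array([[np.cos(PSI),-np.sin(PSI)],[np.sin(PSI),np.cos(PSI)]])
yv=np.r_[A[:,0],0]; zv=np.array([0,0,-1.]); RT=np.stack([np.cross(yv,zv),yv,zv],1)
def w(x,y,z): return np.r_[C+A@[x,y],z]
def vf(p): return np.r_[A.T@(np.array(p)[:2]-C),p[2]]
def plan(p1,n):
    s=arm.observe(); p=np.array(s["position"]); r0=R.from_rotvec(s["ee_rot"])
    dv=(r0.inv()*R.from_matrix(RT)).as_rotvec()
    for i in range(n):
        r=r0*R.from_rotvec(dv*i/n); print(np.r_[r.inv().apply((p1-p)/n),dv/n].round(4).tolist())
def st():
    s=arm.observe(); print("t",s["clock"],"vf",vf(s["position"]).round(4),"F",np.round(s["force"],2))
E
python3 - <<'E'
from h import *
s=arm.observe(); p=np.array(s["position"])
plan(np.r_[w(-.1,0,0)[:2],p[2]],16); print(RT.round(3)); print(vf([.5755,.0127,.16]),vf([.5851,.0131,.16]))
E
```

```text
[-0.0293, -0.0273, 0.0, -0.0001, 0.0001, 0.064]
[-0.031, -0.0254, 0.0, -0.0001, 0.0001, 0.064]
[-0.0325, -0.0233, 0.0, -0.0001, 0.0001, 0.064]
[-0.0339, -0.0212, 0.0, -0.0001, 0.0001, 0.064]
[-0.0352, -0.019, 0.0, -0.0001, 0.0001, 0.064]
[-0.0364, -0.0167, 0.0, -0.0001, 0.0001, 0.064]
[-0.0374, -0.0143, 0.0, -0.0001, 0.0001, 0.064]
[-0.0382, -0.0119, 0.0, -0.0001, 0.0001, 0.064]
[-0.0389, -0.0095, 0.0, -0.0001, 0.0001, 0.064]
[-0.0394, -0.0069, 0.0, -0.0001, 0.0001, 0.064]
[-0.0398, -0.0044, 0.0, -0.0001, 0.0001, 0.064]
[-0.04, -0.0019, 0.0, -0.0001, 0.0001, 0.064]
[-0.04, 0.0007, 0.0, -0.0001, 0.0001, 0.064]
[-0.0399, 0.0033, 0.0, -0.0001, 0.0001, 0.064]
[-0.0396, 0.0058, 0.0, -0.0001, 0.0001, 0.064]
[-0.0391, 0.0083, 0.0, -0.0001, 0.0001, 0.064]
[[-0.168  0.986  0.   ]
 [ 0.986  0.168  0.   ]
 [ 0.     0.    -1.   ]]
[-0.02816833 -0.00157647  0.16      ] [-0.01863818 -0.00279969  0.16      ]
```

Call:
arm_command([
  [[0,0,-0.04,0,0,0],[0,0,-0.04,0,0,0]],
], jaw=0, newtons=10)

```text
clock: 0.35
position: [0.2298, 0.5806, 0.2944]
ee_rot: [-0.588, -3.086, 0.003]
force: [0.5, 0.9, -0.5]
width: 0.829
gripper_force: 0.0
```

Call:
arm_command([
  [[-0.029,-0.027,0,0,0,0.064],[-0.031,-0.025,0,0,0,0.064],[-0.033,-0.023,0,0,0,0.064],[-0.034,-0.021,0,0,0,0.064],[-0.035,-0.019,0,0,0,0.064],[-0.036,-0.017,0,0,0,0.064],[-0.037,-0.014,0,0,0,0.064],[-0.038,-0.012,0,0,0,0.064]],
])

```text
clock: 1.35
position: [0.3675, 0.2922, 0.294]
ee_rot: [-1.354, -2.835, 0.001]
force: [-0.5, 0.4, 0.1]
width: 0.009
gripper_force: 0.0
```

Call:
arm_command([
  [[-0.039,-0.01,0,0,0,0.064],[-0.039,-0.007,0,0,0,0.064],[-0.04,-0.004,0,0,0,0.064],[-0.04,-0.002,0,0,0,0.064],[-0.04,0.001,0,0,0,0.064],[-0.04,0.003,0,0,0,0.064],[-0.04,0.006,0,0,0,0.064],[-0.039,0.008,0,0,0,0.064],[0,0,0,0,0,0]],
])

```text
clock: 2.48
position: [0.5048, 0.0006, 0.2941]
ee_rot: [2.032, 2.395, -0.002]
force: [0.1, 1.2, -0.6]
width: 0.003
gripper_force: 0.0
```

Run:
```python
from h import *
st(); plan(w(-.1,0,.166),4)
d=arm.get_image("scene"); np.save("s2.npy",d,allow_pickle=True)
cv2.imwrite("pics/s2.png",cv2.resize(d["pixels"][60:300,200:520,::-1],None,fx=2.4,fy=2.4))
```

```text
t 2.475 vf [-0.0999 -0.0016  0.2941] F [ 0.09  1.15 -0.58]
[0.0005, -0.0, 0.032, -0.0001, 0.0004, -0.0013]
[0.0004, -0.0, 0.032, -0.0001, 0.0004, -0.0013]
[0.0004, -0.0, 0.032, -0.0001, 0.0004, -0.0013]
[0.0004, -0.0, 0.032, -0.0001, 0.0004, -0.0013]
```

View pics/s2.png

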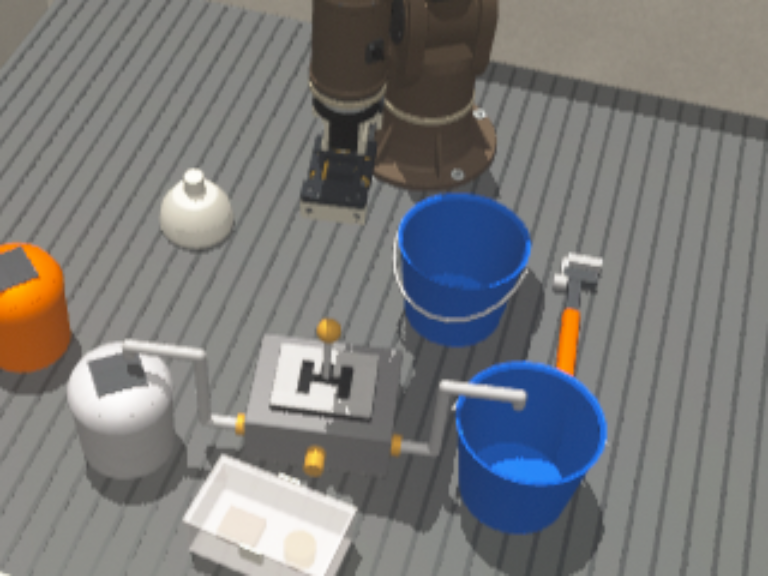

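The view shows the gripper over the near side with its fingers hidden behind the body. The knob at crop (328,330) is untouched. Descending.

Call:
arm_command([
  [[0,0,0.032,0,0,0],[0.001,0,0.032,0,0,0],[0.001,0,0.032,0,0,0],[0,0,0.032,0,0,0],[0,0,0,0,0,0]],
])

```text
clock: 3.15
position: [0.5019, 0.0071, 0.1644]
ee_rot: [-2.02, -2.401, 0.005]
force: [0.1, -0.4, 1.8]
width: 0.004
gripper_force: 0.0
```

Call:
arm_command([
  [[0,0.01,0,0,0,0],[0,0.01,0,0,0,0],[0,0.01,0,0,0,0],[0,0,0,0,0,0]],
])

```text
clock: 3.65
position: [0.5348, 0.0111, 0.1665]
ee_rot: [2.024, 2.402, 0.001]
force: [-0.7, -0.3, -0.8]
width: 0.002
gripper_force: 0.0
```

Run:
```python
from h import *
st()
```

```text
t 3.65 vf [-0.0686  0.0037  0.1665] F [-0.69 -0.29 -0.75]
```

Call:
arm_command([
  [[-0.004,0.005,0,0,0,0],[0,0.005,0,0,0,0],[0,0.005,0,0,0,0],[0,0.005,0,0,0,0],[0,0,0,0,0,0]],
])

```text
clock: 4.28
position: [0.5543, 0.0105, 0.1662]
ee_rot: [2.025, 2.402, -0.0]
force: [0.3, 0.2, 0.6]
width: 0.009
gripper_force: 0.0
```

```bash
cat >> h.py <<'E'
def knob(n="scene",zs=(.155,.160,.165)):
    d=arm.get_image(n); s=arm.observe(); hsv=cv2.cvtColor(d["pixels"],cv2.COLOR_RGB2HSV)
    m=(hsv[...,0]>10)&(hsv[...,0]<28)&(hsv[...,1]>120)&(hsv[...,2]>60)
    P=cloud(d); m&=(P[...,2]>.125)&(P[...,2]<.19)&(abs(P[...,0]-.6)<.09)&(abs(P[...,1]-.02)<.09)
    q=P[m]
    if len(q)<10: print("no knob",len(q)); return d
    c=d["xyz"]+0*q[0]; f=np.linalg.lstsq(np.c_[2*q,np.ones(len(q))],(q**2).sum(1),rcond=None)[0]
    me=q.mean(0); u=(me-c)/np.linalg.norm(me-c); print(n,"px",len(q),np.argwhere(m).mean(0)[::-1].round(1),"vf",vf(me+u*.0107).round(4)); return d
E
python3 - <<'E'
from h import *
st(); knob("scene"); knob("top")
E
```

```text
t 4.275 vf [-0.0494 -0.0002  0.1662] F [0.35 0.15 0.6 ]
scene px 42 [336.4 199.2] vf [-0.0206 -0.0025  0.1598]
no knob 0
```

Run:
```python
from h import *
d=arm.get_image("scene"); a=cv2.resize(d["pixels"][150:250,270:400,::-1],None,fx=4,fy=4,interpolation=cv2.INTER_CUBIC)
w_=arm.get_image("wrist"); print(w_["T_tool_cam"],w_["fx"],w_["cx"],w_["cy"])
b=w_["pixels"][...,::-1]; b=cv2.resize(b,None,fx=.9,fy=.9)[:]
c=np.zeros((400+360,576,3),np.uint8)[:600]
cv2.imwrite("pics/s3.png",a); cv2.imwrite("pics/w3.png",b)
```

```text
[[ 4.36399154e-04 -9.62978792e-01 -2.69576807e-01  7.23518032e-02]
 [ 9.99999619e-01  6.23894864e-04 -6.09839311e-04 -9.34919862e-04]
 [ 7.55449908e-04 -2.69576439e-01  9.62978698e-01 -1.70611579e-01]
 [ 0.00000000e+00  0.00000000e+00  0.00000000e+00  1.00000000e+00]] 309.70691628693146 321.1301672569832 194.01164964817983
```

View pics/w3.png

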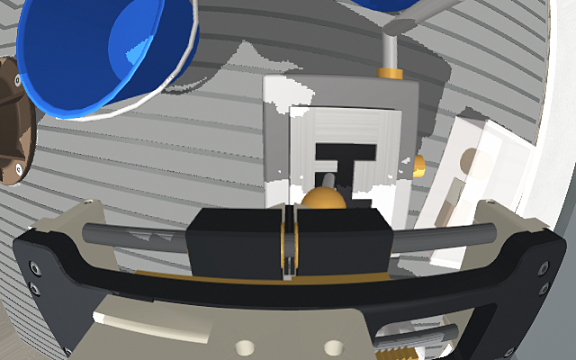

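View pics/s3.png

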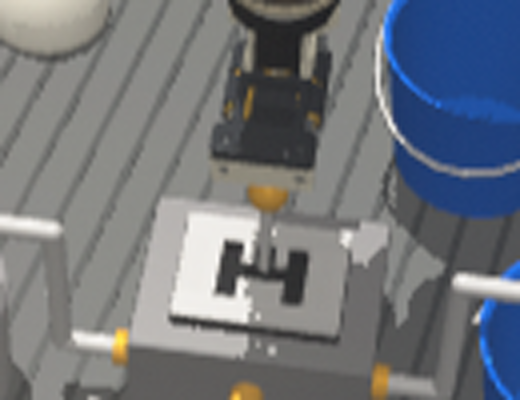

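The wrist view shows the knob at about (323,205), just in front of the closed fingers and near valve x ≈ -27 mm, so it hasn't moved yet. The tips are slimmer than I assumed. I'll add a wrist-based knob estimate and push on in small steps.

```bash
cat >> h.py <<'E'
def wknob():
    s=arm.observe(); d=arm.get_image("wrist"); im=d["pixels"]; hsv=cv2.cvtColor(im,cv2.COLOR_RGB2HSV)
    m=((hsv[...,0]>10)&(hsv[...,0]<28)&(hsv[...,1]>120)&(hsv[...,2]>80)).astype(np.uint8)
    k,l,stt,ce=cv2.connectedComponentsWithStats(m)
    T=np.array(d["T_tool_cam"]); Rt=R.from_rotvec(s["ee_rot"])
    for i in range(1,k):
        if stt[i,4]<150: continue
        c=max(cv2.findContours((l==i).astype(np.uint8),0,1)[0],key=len)
        x,y,ww,hh=stt[i,:4]; px=np.array([x+(ww-1)/2,y+25 if hh<48 else y+hh/2])
        v=px-[d["cx"],d["cy"]]; r=np.hypot(*v); th=r/d["fx"]
        ray=np.r_[v/r*np.sin(th),np.cos(th)]; ray=Rt.apply(T[:3,:3]@ray); o=Rt.apply(T[:3,3])+s["position"]
        p=o+ray*(.16-o[2])/ray[2]
        q=vf(p)
        if abs(q[0])<.07 and abs(q[1])<.08: print("wknob box",stt[i],"vf",q.round(4),"rel",(q-vf(s["position"])).round(4))
    return d
E
python3 - <<'E'
from h import *
st(); wknob()
E
```

```text
t 4.475 vf [-0.05   -0.0003  0.1662] F [-0.57 -0.55 -0.16]
wknob box [419  76  29  12 299] vf [0.0146 0.0794 0.16  ] rel [ 0.0646  0.0796 -0.0062]
wknob box [459 172  13  25 247] vf [0.0412 0.0207 0.16  ] rel [ 0.0912  0.021  -0.0062]
wknob box [334 207  51  25 929] vf [-0.0275 -0.0018  0.16  ] rel [ 0.0225 -0.0016 -0.0062]
wknob box [312 247   4  51 199] vf [-0.0559 -0.0307  0.16  ] rel [-0.006  -0.0304 -0.0062]
wknob box [327 247   5  51 190] vf [-0.0458 -0.0306  0.16  ] rel [ 0.0041 -0.0304 -0.0062]
```

Call:
arm_command([
  [[0,0.004,0,0,0,0],[0,0.004,0,0,0,0],[0,0,0,0,0,0]],
])

```text
clock: 4.9
position: [0.5623, 0.0118, 0.1662]
ee_rot: [2.025, 2.402, 0.0]
force: [-0.1, -0.1, 0.5]
width: 0.003
gripper_force: 0.0
```

Run:
```python
from h import *
st(); wknob(); knob()
```

```text
t 4.9 vf [-0.0414 -0.0002  0.1662] F [-0.08 -0.06  0.48]
wknob box [410  75  29  12 310] vf [0.0175 0.0797 0.16  ] rel [ 0.0588  0.0799 -0.0062]
wknob box [450 172  15  25 284] vf [0.0439 0.0208 0.16  ] rel [ 0.0853  0.021  -0.0062]
wknob box [321 207  50  25 849] vf [-0.0273 -0.0017  0.16  ] rel [ 0.014  -0.0015 -0.0062]
wknob box [312 247   4  51 198] vf [-0.0473 -0.0306  0.16  ] rel [-0.006  -0.0304 -0.0062]
wknob box [327 247   5  51 190] vf [-0.0372 -0.0306  0.16  ] rel [ 0.0041 -0.0304 -0.0062]
wknob box [ 150  300  284   16 1798] vf [-0.0638 -0.0759  0.16  ] rel [-0.0224 -0.0757 -0.0062]
scene px 21 [336.2 200.4] vf [-0.018  -0.0026  0.157 ]
```

Run:
```python
from h import *
s=arm.observe(); d=arm.get_image("wrist"); z=d["z_map"]; T=np.array(d["T_tool_cam"])
def tp(u,v):
    w=np.array([u-d["cx"],v-d["cy"]]); r=np.hypot(*w)+1e-9; th=r/d["fx"]; ray=np.r_[w/r*np.tan(th),1]*z[v,u]
    return (T[:3,:3]@ray+T[:3,3]).round(4)
for u,v in[(346,215),(346,225),(346,232),(346,240),(346,260),(346,300),(321,222),(321,226),(321,230),(321,236),(321,245),(316,228),(326,228),(300,240),(215,240),(425,240),(420,290),(220,290)]: print(u,v,tp(u,v),d["pixels"][v,u])
cv2.imwrite("pics/w4.png",cv2.resize(d["pixels"][185:310,200:440,::-1],None,fx=3,fy=3,interpolation=cv2.INTER_CUBIC))
```

```text
346 215 [ 0.0132  0.0132 -0.0038] [173 128  61]
346 225 [ 0.0088  0.013  -0.0084] [203 152  72]
346 232 [ 0.0364  0.0065 -0.0846] [45 43 38]
346 240 [ 0.0363  0.0061 -0.0904] [25 26 28]
346 260 [ 0.0356  0.0053 -0.1011] [36 39 42]
346 300 [ 0.0235  0.0057 -0.1016] [40 42 45]
321 222 [-0.0185 -0.0012  0.0683] [255 255 255]
321 226 [ 0.0041 -0.0011  0.0022] [126  87  31]
321 230 [ 0.0093 -0.0011 -0.0168] [52 43 31]
321 236 [ 0.0089 -0.0011 -0.0241] [55 44 30]
321 245 [ 0.0098 -0.0011 -0.0368] [105 104 104]
316 228 [ 0.0104 -0.0038 -0.0166] [120 116 104]
326 228 [ 0.0106  0.0016 -0.0171] [102 101  94]
300 240 [ 0.0362 -0.007  -0.0901] [25 26 27]
215 240 [-0.0812 -0.1326  0.1661] [170 171 169]
425 240 [-0.0363  0.09    0.0682] [148 144 144]
420 290 [ 0.026   0.0259 -0.1019] [41 43 46]
220 290 [ 0.026  -0.0285 -0.102 ] [38 41 44]
```

View pics/w4.png

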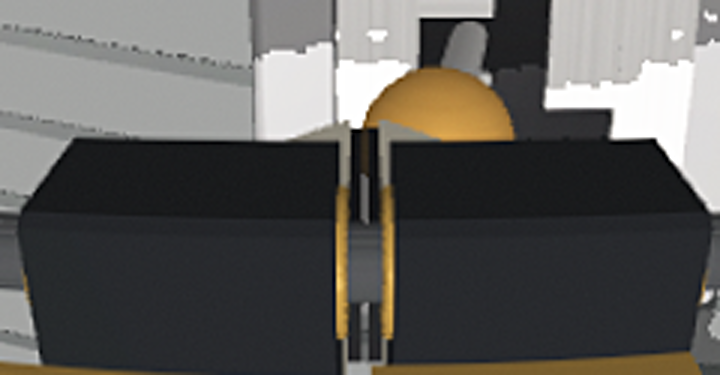

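The crop has the knob's left edge right at the slim fingertip plates (crop 385,130), so they are practically touching. I'll continue in small pushes.

Call:
arm_command([
  [[0,0.003,0,0,0,0],[0,0.003,0,0,0,0],[0,0,0,0,0,0]],
])

```text
clock: 5.42
position: [0.5681, 0.0127, 0.1662]
ee_rot: [2.025, 2.402, 0.0]
force: [0.6, -1.2, -0.6]
width: 0.007
gripper_force: 0.0
```

```bash
sed -i 's/if stt\[i,4\]<150/if stt[i,4]<150 or not(stt[i,1]>190 and 20<stt[i,2]<80)/' h.py
python3 - <<'E'
from h import *
st(); wknob()
E
```

```text
t 5.425 vf [-0.0354 -0.0003  0.1662] F [ 0.56 -1.21 -0.58]
wknob box [311 207  50  25 785] vf [-0.0276 -0.0018  0.16  ] rel [ 0.0078 -0.0015 -0.0062]
```

The knob hasn't moved, although the TCP is only 8 mm from it. The wrist depth explains why: the visible fingertips end near tool z = -0.013 rather than +0.019, so they are passing just above the knob (tips ~0.179, knob top ~0.178). I'll back off, go about 33 mm lower, and check the tip geometry by contact.

Call:
arm_command([
  [[0,0,-0.01,0,0,0],[0,-0.03,0,0,0,0],[0,-0.03,0,0,0,0],[0,-0.005,0.01,0,0,0],[0,0,0.016,0,0,0],[0,0,0.016,0,0,0],[0,0,0,0,0,0]],
])

```text
clock: 6.35
position: [0.5031, 0.0017, 0.1325]
ee_rot: [-2.024, -2.401, 0.004]
force: [0.4, 0.4, -0.1]
width: 0.007
gripper_force: 0.0
```

Call:
arm_command([
  [[-0.001,0.01,0,0,0,0],[0,0.01,0,0,0,0],[0,0.008,0,0,0,0],[0,0,0,0,0,0]],
])

```text
clock: 6.85
position: [0.5324, 0.0056, 0.1343]
ee_rot: [2.024, 2.402, 0.0]
force: [0.4, 0.1, 0.3]
width: 0.003
gripper_force: 0.0
```

Run:
```python
from h import *
st(); wknob()
```

```text
t 6.85 vf [-0.0719 -0.0013  0.1343] F [0.36 0.08 0.28]
wknob box [389 224  48  30 333] vf [-2.41e-02  1.00e-04  1.60e-01] rel [0.0477 0.0014 0.0257]
```

Call:
arm_command([
  [[0,0.004,0,0,0,0],[0,0.004,0,0,0,0],[0,0.004,0,0,0,0],[0,0.004,0,0,0,0]],
])

```text
clock: 7.4
position: [0.5471, 0.0081, 0.1342]
ee_rot: [-2.025, -2.401, 0.001]
force: [-2.4, -1.1, 2.3]
width: 0.006
gripper_force: 1.4
```

Run:
```python
from h import *
st(); wknob(); knob()
```

```text
t 7.4 vf [-0.0569 -0.0013  0.1342] F [-2.41 -1.13  2.27]
wknob box [365 225  37   7 181] vf [-2.55e-02  1.00e-04  1.60e-01] rel [0.0315 0.0013 0.0258]
no knob 1
```

Call:
arm_command([
  [[0,0.005,0,0,0,0],[0,0.005,0,0,0,0],[0,0.005,0,0,0,0],[0,0.004,0,0,0,0],[0,0,0,0,0,0]],
])

```text
clock: 8.12
position: [0.5664, 0.0115, 0.1342]
ee_rot: [2.025, 2.402, 0.0]
force: [-1.2, 0.1, 1.1]
width: 0.003
gripper_force: 0.5
```

Run:
```python
from h import *
st(); wknob(); knob()
```

```text
t 8.125 vf [-0.0373 -0.0013  0.1342] F [-1.2   0.1   1.15]
no knob 1
```

Call:
arm_command([
  [[0,0.003,0,0,0,0],[0,0.003,0,0,0,0],[0,0,0,0,0,0]],
])

```text
clock: 8.6
position: [0.5722, 0.0125, 0.1343]
ee_rot: [2.025, 2.402, 0.0]
force: [-2.1, -0.3, 1.8]
width: 0.002
gripper_force: 0.7
```

Call:
arm_command([
  [[0,-0.02,0,0,0,0],[0,-0.03,0,0,0,0],[0,0,-0.05,0,0,0],[0,0,-0.03,0,0,0],[0,0,0,0,0,0]],
])

```text
clock: 9.22
position: [0.5244, 0.0041, 0.2166]
ee_rot: [2.023, 2.4, 0.007]
force: [0.6, 0.4, -0.2]
width: 0.004
gripper_force: 0.0
```

Run:
```python
from h import *
st(); wknob(); knob()
```

```text
t 9.225 vf [-0.08   -0.0015  0.2166] F [ 0.6   0.35 -0.21]
scene px 72 [335.3 203.9] vf [ 0.0028 -0.0027  0.1654]
```

```bash
sed -i 's/stt\[i,1\]>190 and 20<stt\[i,2\]<80/25<stt[i,2]<80/' h.py
python3 - <<'E'
from h import *
d=wknob(); cv2.imwrite("pics/w5.png",d["pixels"][100:300,200:600,::-1])
E
```

```text
wknob box [ 408  188   40   40 1229] vf [ 0.0024 -0.0073  0.16  ] rel [ 0.084  -0.0062 -0.0541]
```

View pics/w5.png

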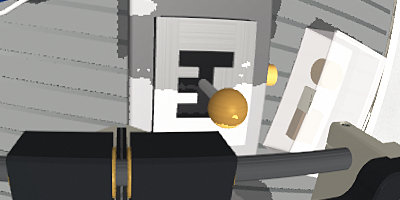

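The wrist crop shows the stem at the middle of the H, and the knob measures x ≈ +2 mm, so it is in the cross channel. Next I go to its right side and push +y.

Call:
arm_command([
  [[-0.03,0,0,0,0,0],[-0.03,0.02,0,0,0,0],[0,0.03,0,0,0,0],[0,0.032,0,0,0,0],[0,0,0,0,0,0],[0,0,0.028,0,0,0],[0,0,0.028,0,0,0],[0,0,0.026,0,0,0],[0,0,0,0,0,0]],
])

```text
clock: 10.5
position: [0.611, -0.0413, 0.1299]
ee_rot: [-2.023, -2.398, 0.006]
force: [0.3, -0.3, 0.4]
width: 0.006
gripper_force: 0.0
```

Run:
```python
from h import *
st(); wknob()
```

```text
t 10.5 vf [-0.0023 -0.0608  0.1299] F [ 0.25 -0.3   0.4 ]
wknob box [ 292  103   73   72 4020] vf [-1.0e-04 -1.9e-03  1.6e-01] rel [0.0022 0.0589 0.0301]
```

Call:
arm_command([
  [[0.015,0.001,-0.002,0,0,0],[0.012,0.001,0,0,0,0],[0.005,0,0,0,0,0],[0.005,0,0,0,0,0],[0.005,0,0,0,0,0],[0.005,0,0,0,0,0],[0,0,0,0,0,0]],
])

```text
clock: 11.42
position: [0.6075, 0.0058, 0.1342]
ee_rot: [-2.024, -2.402, 0.0]
force: [0.0, -1.0, 0.5]
width: 0.002
gripper_force: 0.5
```

Run:
```python
from h import *
st(); wknob()
```

```text
t 11.425 vf [ 0.0022 -0.0138  0.1342] F [ 0.04 -1.05  0.45]
wknob box [370  51  34  12 346] vf [0.0315 0.0752 0.16  ] rel [0.0293 0.0889 0.0258]
wknob box [ 286  175   67   67 3294] vf [1.00e-04 1.06e-02 1.60e-01] rel [-0.0021  0.0244  0.0258]
```

Call:
arm_command([
  [[0.005,0,0,0,0,0],[0.005,0,0,0,0,0],[0.005,0,0,0,0,0],[0.005,0,0,0,0,0],[0.005,0,0,0,0,0],[0.005,0,0,0,0,0],[0.003,0,0,0,0,0],[0,0,0,0,0,0]],
])

```text
clock: 12.48
position: [0.602, 0.0383, 0.1342]
ee_rot: [-2.024, -2.402, -0.0]
force: [-0.6, -0.7, -0.6]
width: 0.006
gripper_force: 0.4
```

Run:
```python
from h import *
st(); wknob()
```

```text
t 12.475 vf [0.0022 0.0192 0.1342] F [-0.6  -0.68 -0.63]
wknob box [ 287  173   64   64 3129] vf [-1.00e-04  4.54e-02  1.60e-01] rel [-0.0023  0.0262  0.0258]
```

Call:
arm_command([
  [[0.003,0,0,0,0,0],[0,0,0,0,0,0]],
])

```text
clock: 12.78
position: [0.6015, 0.041, 0.1342]
ee_rot: [-2.025, -2.402, -0.0]
force: [0.3, -1.8, -0.9]
width: 0.006
gripper_force: 0.7
```

Call:
arm_command([
  [[-0.02,0,0,0,0,0],[-0.01,-0.02,0,0,0,0],[0,-0.04,0,0,0,0],[0.018,0,0,0,0,0],[0.04,0,0,0,0,0],[0,0,0,0,0,0]],
])

```text
clock: 13.52
position: [0.538, 0.0618, 0.1343]
ee_rot: [-2.019, -2.406, -0.002]
force: [-0.3, -0.5, -0.4]
width: 0.002
gripper_force: 0.0
```

Run:
```python
from h import *
st(); wknob(); knob()
```

```text
t 13.525 vf [-0.0569  0.0531  0.1343] F [-0.26 -0.48 -0.39]
wknob box [419 230  34  26 515] vf [0.0048 0.0505 0.16  ] rel [ 0.0617 -0.0026  0.0257]
scene px 70 [351.4 207.7] vf [0.0034 0.0465 0.1577]
```

Call:
arm_command([
  [[-0.005,0.01,0,0,0,0],[0,0.01,0,0,0,0],[0,0.005,0,0,0,0],[0,0.005,0,0,0,0],[0,0.005,0,0,0,0],[0,0.005,0,0,0,0],[0,0.005,0,0,0,0],[0,0,0,0,0,0]],
])

```text
clock: 14.62
position: [0.5833, 0.061, 0.1342]
ee_rot: [2.025, 2.402, 0.0]
force: [0.5, -0.5, 0.0]
width: 0.005
gripper_force: 0.5
```

Run:
```python
from h import *
st(); wknob(); knob()
```

```text
t 14.625 vf [-0.0124  0.0447  0.1342] F [ 0.46 -0.53  0.  ]
wknob box [355 216  52  16 596] vf [0.0174 0.0513 0.16  ] rel [0.0297 0.0066 0.0258]
no knob 8
```

Call:
arm_command([
  [[0.001,0.005,0,0,0,0],[0.001,0.005,0,0,0,0],[0,0.004,0,0,0,0],[0,0.003,0,0,0,0],[0,0,0,0,0,0]],
])

```text
clock: 15.35
position: [0.5995, 0.0659, 0.1342]
ee_rot: [2.025, 2.402, 0.0]
force: [-0.8, -0.6, 0.4]
width: 0.004
gripper_force: 0.5
```

Call:
arm_command([
  [[0,0.002,0,0,0,0],[0,0,0,0,0,0]],
])

```text
clock: 15.6
position: [0.6013, 0.0662, 0.1342]
ee_rot: [-2.025, -2.402, -0.0]
force: [-2.2, -1.4, 0.0]
width: 0.005
gripper_force: 0.5
```

Run:
```python
from h import *
st(); wknob(); knob()
```

```text
t 15.6 vf [0.0062 0.0468 0.1342] F [-2.21 -1.35  0.03]
wknob box [353 219  46  13 415] vf [0.0334 0.0517 0.16  ] rel [0.0272 0.0049 0.0258]
no knob 7
```

Call:
arm_command([
  [[0,0.002,0,0,0,0],[0,0,0,0,0,0]],
])

```text
clock: 15.95
position: [0.6034, 0.0666, 0.1342]
ee_rot: [2.025, 2.402, 0.0]
force: [-1.7, 0.2, 0.5]
width: 0.005
gripper_force: 0.6
```

Call:
arm_command([
  [[0,0.001,0,0,0,0],[0,0,0,0,0,0]],
])

```text
clock: 16.2
position: [0.6042, 0.0666, 0.1342]
ee_rot: [-2.025, -2.402, -0.0]
force: [-1.3, -1.7, 0.4]
width: 0.006
gripper_force: 0.7
```

Call:
arm_command([
  [[0,0.001,0,0,0,0],[0,0,0,0,0,0]],
])

```text
clock: 16.45
position: [0.6049, 0.0668, 0.1341]
ee_rot: [-2.025, -2.402, 0.001]
force: [-2.6, -0.8, -0.3]
width: 0.006
gripper_force: 1.3
```

Call:
arm_command([
  [[0,0.001,0,0,0,0],[0,0,0,0,0,0]],
])

```text
clock: 16.7
position: [0.6054, 0.0669, 0.1339]
ee_rot: [-2.024, -2.401, 0.002]
force: [-5.4, -1.3, 0.4]
width: 0.007
gripper_force: 2.2
```

Run:
```python
from h import *
st(); wknob()
```

```text
t 16.7 vf [0.0105 0.0468 0.1339] F [-5.35 -1.32  0.44]
wknob box [352 219  45  13 408] vf [0.0368 0.0518 0.16  ] rel [0.0264 0.0051 0.0261]
```

Call:
arm_command([
  [[0,0.001,0,0,0,0],[0,0,0,0,0,0]],
])

```text
clock: 17.0
position: [0.6058, 0.0669, 0.1338]
ee_rot: [-2.024, -2.4, 0.003]
force: [-7.5, -0.1, 1.2]
width: 0.008
gripper_force: 3.3
```

Call:
arm_command([
  [[0,-0.02,0,0,0,0],[0,-0.04,0,0,0,0],[0,-0.03,0,0,0,0],[0,0,-0.05,0,0,0],[0,0,-0.05,0,0,0],[0,0,-0.04,0,0,0],[0,0,0,0,0,0]],
])

```text
clock: 17.88
position: [0.5212, 0.0523, 0.2778]
ee_rot: [2.022, 2.399, 0.011]
force: [-0.1, -0.1, 0.9]
width: 0.007
gripper_force: 0.0
```

Run:
```python
from h import *
st(); d=knob(); wknob()
cv2.imwrite("pics/s6.png",cv2.resize(d["pixels"][120:320,180:480,::-1],None,fx=2.5,fy=2.5,interpolation=cv2.INTER_CUBIC))
```

```text
t 17.875 vf [-0.075   0.0466  0.2778] F [-0.08 -0.11  0.88]
scene px 76 [348.9 218.8] vf [0.0423 0.044  0.1525]
wknob box [420 171  29  36 715] vf [0.0371 0.037  0.16  ] rel [ 0.1133 -0.0098 -0.1158]
```

View pics/s6.png

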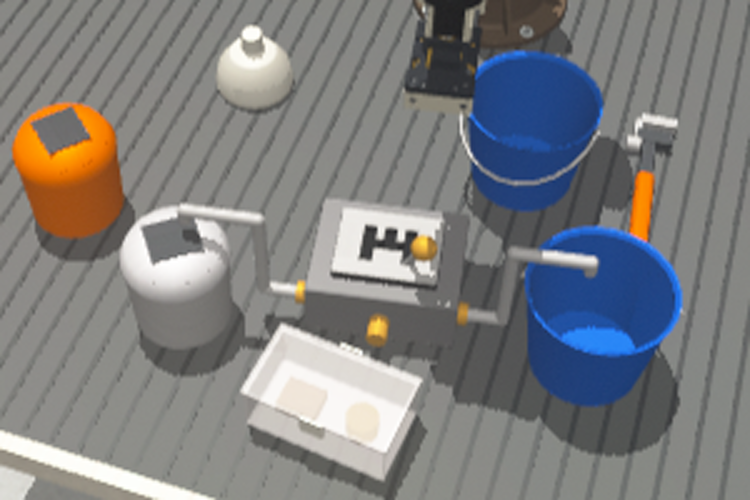

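The scene view has the knob at crop (424,247), in the far arm of the bucket-side slot. It is at x ≈ 38 mm and met its end stop at 7.5 N. Everything else stands undisturbed and the gripper is clear, so I'm handing in.

```bash
python3 -c "
from cell import arm
print(arm.sign_off())"
```

```text
the job is handed in; nothing more can be done
None
```

The lever is fully home in the far slot on the bucket's side: pushed without gripping, 7.5 N against its end stop, nothing else moved, handed in at about 18 s. The fingertips measured about 32 mm short of the stated tip reach, so I first passed over the knob without touching it and then worked lower.

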